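Set the wash-water valve at the sieving bench

TASK

Raise the orange flow meter's stiff display lid until it stands open at 60 degrees and leave it there. Then crank the blue wash-water valve wheel by its red handle clockwise until it is closed against its stop, back it off by exactly two full turns counter-clockwise, and finish while still gripping the red handle, holding the wheel still at that setting. Leave the other things on the bench where they are.

Things in the scene. Friction and masses are not known exactly. Their poses are not given: they have to be found in the camera images.
- lid_hinge (a point): Point on the hinge axis of the flow meter's display lid, at the middle of its width; fixed to the meter (an orange box 160 mm deep, 200 mm wide, 50 mm high, fixed to the bench, whose centre lies 70 mm from this point along -x). Its axes turn with the meter: y runs along the hinge, -x points from the hinge to the lid's front edge (towards the robot), z up. The point is 55 mm above the bench.
- lid (a joint): Angle of the orange lid, rad: 0 = shut flat on the meter, growing as its front edge rises; 1.047 = open at 60 degrees. Range 0 to 1.9. It starts shut or slightly ajar. The hinge is stiff (about 0.4 N m of friction): the lid stays at any angle where it is left. The lid is 150 mm deep, 190 mm wide, 14 mm thick; 0.25 kg.
- lid_handle (a point): Middle of the black round handle bar in front of the lid: 10 mm in diameter, parallel to the hinge, 90 mm between its two arms. On the shut lid it lies 185 mm from the hinge point along the meter's -x and 40 mm above it (26 mm above the lid's top face); it moves about the hinge with the lid. A vertical gripper straddling the bar can stay vertical while the bar turns between its pads.
- valve_axis (a point): Point on the valve wheel's upright axis of turning, at the height of the red handle's grip point (144.5 mm above the bench). It is fixed to the valve (brass body on a dark plate 110 x 160 mm, fixed to the bench); its axes turn with the valve, and its x axis is the direction in which the red handle stands from the axis when the valve is closed (a white mark on the plate shows it).
- valve (a joint): Angle of the blue wheel (ring radius 55 mm, 12 mm thick, centre plane 102 mm above the bench), rad: 0 = closed at the stop, growing counter-clockwise seen from above as it opens; not wrapped: 6.283 a turn, 12.566 two turns open. Starts a third to three quarters of a turn open. Friction 0.12 N m (2 to 3 N at the handle); stays where it is left; opens at most 4 turns.
- crank: The red upright handle standing on the wheel's rim, 55 mm from the wheel's axis: a round grip 18 mm in diameter and 56 mm tall that spins freely about its own axis, so the gripper can circle without turning. Origin: centre of its underside, 110.5 mm above the bench.
- crank_grip (a point): The point to grip on the red handle, on its axis, 34 mm above its underside and 22 mm below its top.
- jar: White sample jar, 56 mm in diameter, 75 mm high; loose bystander. Origin: centre of its underside.
- dish: Flat glass dish, 84 mm in diameter, 14 mm high; loose bystander. Origin: centre of its underside.
- beaker: Glass beaker, 64 mm in diameter, 85 mm high; loose bystander. Origin: centre of its underside.
- bottle: White plastic bottle with a blue cap, 70 mm in diameter, 170 mm high; loose bystander. Origin: centre of its underside.
- sieve: Small steel sieve ring, 100 mm in diameter, 40 mm high; loose bystander. Origin: centre of its underside.
- scoop: Lab spatula 180 mm long, lying flat; loose bystander. Origin: centre of its underside, x along its length.
Things that resemble listed ones, but are neither listed nor needed, are in the scene too. What is shaped like the part that bears valve_axis but pink is not meant.

How it is judged:
By the outcome, as a careful person would: the job done as asked, in the order asked, and still so for the second after the job is handed in, while the arm keeps its last pose, push and grip.
It also fails if it takes over 72 s, if anything falls off the work surface, if the arm or the gripper's body presses on something with over 40 N, if the wrist force passes 120 N, or if a joint passes its speed limit or range.

ROBOT

A 7-joint arm with a two-finger parallel gripper is mounted at the origin on the work surface. World frame = base frame: x ahead of the robot, y to its left, z up, the work surface at z = 0. Lengths are in m, angles in rad, forces in N, time in s.
With the tool pointing down it reaches from about 0.425 to 0.925 m from the base axis. Payload 6.8 kg.
Tool frame: the origin (TCP) lies between the finger pads, 19 mm behind the fingertips; this is the grasp point; z points along the fingers, y is the line along which they close (so a half turn about z gives the same grasp; the last joint's range is limited). The gripper opens to 85 mm and grips with 20 to 120 N. Pads are 22 mm wide; open, the fingers measure 114 mm over their backs; the gripper's body (76 mm by 85 mm) begins 54 mm behind the grasp point. The pads swing forward as they close: fully open they stand 13 mm farther back than shut.
Start: joints at [1.024, 0.477, 0.022, 1.555, -0.011, 1.109, -0.083], TCP at [0.287, -0.611, 0.25] pointing down, gripper open.
Joint ranges: [-2.96, 2.96], [-0.34, 2.1], [-1.41, 1.46], [0.24, 2.44], [-1.37, 4.51], [0.17, 1.92], [-2.96, 2.96]. Speed limits (rad/s): [2.39, 2.39, 3.14, 3.14, 3.14, 3.14, 3.14].

INTERFACE

Orientations are given as a unit quaternion [w, x, y, z].
In Python, from station import * gives the robot as it stands.
- The arm moves only by the tool jog_arm, never from a script. Its argument "moves" is one flat list of numbers, 7 for each row, row after row: the shift along the tool's x, y, z normalised to -1 to 1, where 1 is 20 mm, then the turn, a rotation vector about the tool's x, y, z normalised to -1 to 1, where 1 is 4 degrees, then the opening, from 0 (shut) to 1 (fully open). In form: [x, y, z, rx, ry, rz, claw, x, y, z, rx, ry, rz, claw, ...]. A call has exactly 8 rows; each row shifts and turns the commanded pose from where the row before left it, along the tool's axes as they then stand; what a row does not reach is not made up. A row lasts 1/12 s, in which the tool goes at most 41.7 mm and 7.16 degrees, less where a joint would pass 70% of its speed; a pose out of reach is approached as far as the arm can. A call with a number of a shift or a turn outside -1 to 1 is refused whole. A call with a gripper value outside its range is refused whole. The fingers move at their own pace and stop on an object; "grip_force" is the grip in N (left out, the last holds). Time passes only in rows, so rows that do not move let the fingers close, or fill a call up. It gives the time, the measured TCP pose, the force, the opening and the grip force at its end, in the units of the state.
- get_obs(): the state, without advancing time (a new reading comes with each control period).
- read_camera(name): name is "scene" or "top"; returns a dict with "color" (480x640x3 uint8, blue, green, red), "fx", "fy", "cx", "cy" (pixels), "rvec" (rotation vector, rad) and "tvec" (3), from world to camera coordinates, as OpenCV has them. Camera axes: x right, y down, z forward; pixel columns grow to the right and rows downward; lengths in m; the calibration is good to about 2 mm. A picture is of the moment at which its call begins. There is no depth.
- hand_in(): hands the job in; it is judged then, once.
The state is a dict: "t": time; "q": joint angles; "joint_vel": joint speeds; "joint_torque": joint torques, N m; "eef_pos": TCP position; "tool_rot": TCP orientation; "contact_force": force on the tool from outside, world axes, zero at the start; "torque": the same for the moment, N m; "gripper_width": opening from 0.0 (shut) to 1.0 (fully open); "grasp_force": force on a finger pad.
Only numpy, scipy, OpenCV 4.12 (cv2) and the standard library are available. Lean on these libraries where they do the work, as an engineer would, in place of code of your own. Each camera call takes 0.05 s, during which the arm holds its last target. There are 200 camera calls.

## Working session

There is one attempt and no reset: what is moved stays moved. The work goes in short steps, Python scripts to look and compute and a tool call to move; the robot and the scene stay as the last step left them, time stands still between calls to the robot, and variables do not carry over. Pictures are saved under pics/ and viewed, at most 10 in all, crops included, and the job is handed in when it is done.

Besides the shell and the picture viewer there is one more tool, called as name(argument=value, ...), one argument or row to a line, values as JSON. jog_arm: Moves the arm, as the interface text tells. Scaled input: -1 to 1 covers 20 mm each way for a shift and 4 degrees each way for a turn. Its arguments: {"type":"object","properties":{"moves":{"type":"array"},"grip_force":{"type":"number"}},"required":["moves"]}

```bash
mkdir -p pics; cat > h.py <<'E'
from station import *
import cv2, numpy as np
E
python3 - <<'E'
from h import *
for n in("scene","top"):
    c=read_camera(n); cv2.imwrite(f"pics/{n}0.png",c["color"]); print(n,c["fx"],c["cx"],c["cy"],c["rvec"],c["tvec"])
    np.savez(f"{n}0.npz",**c)
print(get_obs())
E
```

```text
scene 529.7213599217628 320.7643947737284 237.30759961264795 [ 2.27515995  1.26838221 -0.37276046] [-0.2990773  -0.30112641  1.92936283]
top 529.2415444672191 311.2011552453401 248.54031027110943 [ 2.1170495  -2.16547073  0.1671487 ] [0.0258041  0.52886224 1.6091058 ]
{'t': 0.1, 'q': array([ 1.02388547,  0.47772043,  0.0223535 ,  1.556344  , -0.01150205,
        1.10934124, -0.08313088]), 'joint_vel': array([ 2.10165250e-05, -1.70844745e-03, -1.84959992e-03, -1.26645438e-03,
       -4.18321812e-04, -1.98121139e-03, -7.57028170e-04]), 'joint_torque': array([ 3.76847616e-03, -5.97766900e+01,  1.61329083e+00, -2.81957084e+01,
        1.27672817e-02,  5.03268719e-03,  2.02035261e-05]), 'eef_pos': array([ 0.28655074, -0.6105915 ,  0.24912476]), 'tool_rot': array([-8.06129923e-04,  9.76029003e-01,  2.17638866e-01, -2.44351605e-04]), 'contact_force': array([ 1.14621235, -0.08148655,  0.55000214]), 'torque': array([ 0.03966597,  0.00456061, -0.04969025]), 'grasp_force': 0.0, 'gripper_width': 0.9980213576377217}
```

View pics/scene0.png

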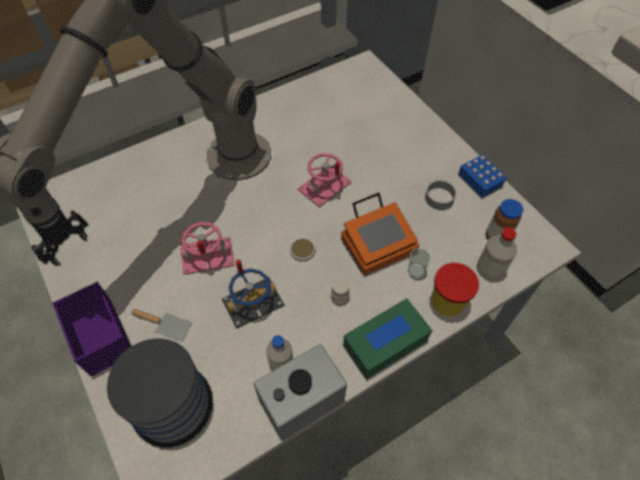

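View pics/top0.png

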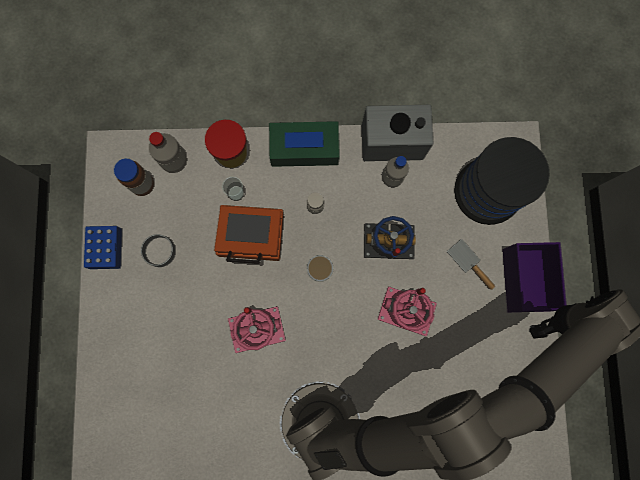

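The scene view shows the orange meter at (380,238) with its black handle at (368,203), and the blue valve at (250,290) with its red handle at (239,267). In the top view they are at (249,233) and (390,238). There are three valve candidates: pink at top (257,328), pink at top (408,309) and blue at top (390,238). Only the blue one fits the description. I'll confirm both objects in one enlarged composite.

```bash
python3 - <<'E'
import cv2,numpy as np
s=cv2.imread("pics/scene0.png");t=cv2.imread("pics/top0.png")
f=lambda im,x,y:cv2.resize(im[y:y+75,x:x+100],(400,300),interpolation=cv2.INTER_CUBIC)
# crops 100x75 at 4x
o=np.vstack([np.hstack([f(s,205,255),f(t,340,200)]),np.hstack([f(s,330,190),f(t,200,195)])])
cv2.imwrite("pics/crop1.png",cv2.convertScaleAbs(o,alpha=1.5))
E
```

```text
(no output)
```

View pics/crop1.png

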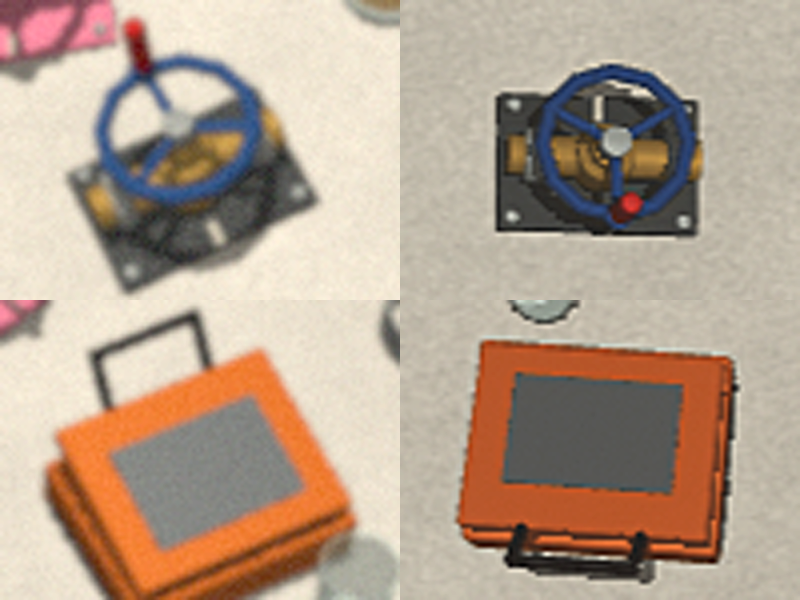

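The blue valve has its red handle up towards the robot: its top is at scene (238.5,261) and top (397.5,251), with the hub at scene (249.5,286) and top (394,235). The white mark is on the far side, at scene (259,313) and top (390,227). The orange lid is shut or slightly ajar, and its handle bar ends are at scene (353,203) and (379,193). Next I'll triangulate these points.

```bash
cat >> h.py <<'E'
def cam(n,f=None):
    c=np.load(f or f"{n}0.npz"); K=np.array([[c["fx"],0,c["cx"]],[0,c["fy"],c["cy"]],[0,0,1]]); R=cv2.Rodrigues(c["rvec"])[0]
    return K,R,c["tvec"].reshape(3,1)
def P(n): K,R,t=cam(n); return K@np.hstack([R,t])
def tri(a,b):
    X=cv2.triangulatePoints(P("scene"),P("top"),np.array(a,float).reshape(2,1),np.array(b,float).reshape(2,1))
    X=(X[:3]/X[3]).ravel(); return X, proj("scene",X)-a, proj("top",X)-b
def proj(n,X): x=P(n)@np.append(X,1); return x[:2]/x[2]
def onz(n,p,z):
    K,R,t=cam(n); d=R.T@np.linalg.inv(K)@np.array([*p,1.]); o=(-R.T@t).ravel(); return o+d*(z-o[2])/d[2]
E
cat > m.py <<'E'
from h import *
np.set_printoptions(precision=4,suppress=True)
S=lambda ox,oy,u,v:(ox+(u+.5)/4-.5,oy+(v+.5)/4-.5)
vs=lambda u,v:S(205,255,u,v); vt=lambda u,v:S(340,200,u-400,v)
ls=lambda u,v:S(330,190,u,v-300); lt=lambda u,v:S(200,195,u-400,v-300)
for n,a,b in [("hub",vs(178,123),vt(617,140)),("redtop",vs(134,24),vt(630,203)),("barL",ls(92,352),lt(515,564)),("barR",ls(197,313),lt(650,573)),
 ("lidNL",ls(57,435),lt(460,522)),("lidNR",ls(263,350),lt(721,545)),("lidFR",ls(355,515),lt(734,357)),("lidFL",ls(143,592),lt(483,341)),
 ("plateA",vs(70,175),vt(497,232)),("plateB",vs(318,200),vt(697,100)),("plateC",vs(130,290),vt(497,93)),("mark",vs(217,232),vt(599,107))]:
    X,e1,e2=tri(a,b); print(n,X,e1,e2)
for p in [(497,93),(697,100),(697,235),(497,232),(599,107)]: print(onz("top",vt(*p),.008))
E
python3 m.py
```

```text
hub [ 0.5556 -0.2347  0.1082] [-0.1298  0.0087] [-0.1149 -0.0466]
redtop [ 0.4992 -0.233   0.164 ] [-0.0426  0.0026] [-0.0389 -0.0155]
barL [0.4728 0.2249 0.1033] [12.6465 -2.9787] [12.5147  4.9993]
barR [0.4971 0.1949 0.1795] [-15.3096   1.0328] [-14.2349  -9.2509]
lidNL [0.5036 0.2302 0.0518] [26.9051 -8.2954] [26.7284  7.6846]
lidNR [0.5431 0.1723 0.2073] [-28.6331  -0.3546] [-25.1866 -20.0256]
lidFR [0.6838 0.1601 0.173 ] [-28.1322   0.9448] [-23.3058 -18.5359]
lidFL [0.6519 0.2168 0.0261] [28.0968 -8.3796] [26.1696  7.7495]
plateA [ 0.4919 -0.2337 -0.0552] [23.3372 -3.8047] [22.8593  4.9728]
plateB [ 0.6241 -0.2386  0.112 ] [-25.1198  -0.7185] [-19.678 -12.64 ]
plateC [ 0.607  -0.2376 -0.0504] [24.3725 -4.0044] [22.7076  5.047 ]
mark [ 0.6002 -0.2372  0.0111] [-0.1574  0.0115] [-0.1358 -0.0559]
[ 0.6139 -0.1569  0.008 ]
[ 0.6045 -0.3168  0.008 ]
[ 0.4955 -0.3111  0.008 ]
[ 0.5015 -0.1527  0.008 ]
[ 0.6006 -0.2381  0.008 ]
```

```bash
cat > m2.py <<'E'
exec(open("m.py").read().split("for n,a,b")[0])
for n,a,b in [("barL",ls(197,313),lt(515,564)),("barR",ls(92,352),lt(650,573)),("lidNR",ls(57,435),lt(721,545)),("lidNL",ls(263,350),lt(460,522)),
("lidFL",ls(355,515),lt(483,341)),("lidFR",ls(143,592),lt(734,357)),("plA",vs(70,175),vt(697,235)),("plC",vs(130,290),vt(697,100)),("plB",vs(318,200),vt(497,93)),("armL",ls(207,370),lt(522,530)),("armR",ls(110,408),lt(640,538))]:
    X,e1,e2=tri(a,b); print(n,X,e1,e2)
E
python3 m2.py
```

```text
barL [0.4868 0.2612 0.1284] [-0.9964  0.1663] [-0.9625 -0.508 ]
barR [0.4783 0.1638 0.1348] [-1.8416  0.2571] [-1.7635 -0.9008]
lidNR [0.5046 0.1151 0.0909] [-2.1817  0.2819] [-2.0432 -1.029 ]
lidNL [0.5239 0.3068 0.0908] [-0.3418  0.0625] [-0.3258 -0.1745]
lidFL [0.6722 0.295  0.0527] [ 0.174  -0.0344] [0.1555 0.0847]
lidFR [0.6516 0.1009 0.0754] [-1.1514  0.1711] [-1.014  -0.5151]
plA [ 0.4966 -0.3099  0.0051] [-0.6398  0.0286] [-0.57   -0.2213]
plC [ 0.6055 -0.3145  0.0081] [-0.8447  0.0454] [-0.7185 -0.2871]
plB [ 0.6142 -0.158   0.0045] [ 0.2702 -0.0252] [0.2342 0.1003]
armL [0.5162 0.259  0.0893] [ 0.0781 -0.0136] [0.0743 0.0386]
armR [0.508  0.1702 0.0922] [-0.1288  0.0197] [-0.1218 -0.0608]
```

```bash
cat > fit.py <<'E'
exec(open("m.py").read().split("for n,a,b")[0])
from scipy.optimize import least_squares
obs=[]  # side(+1=left y), kind, scene, top
obs=[(1,"bar",ls(197,313),lt(515,564)),(-1,"bar",ls(92,352),lt(650,573)),(-1,"N",ls(57,435),lt(721,545)),(1,"N",ls(263,350),lt(460,522)),(1,"F",ls(355,515),lt(483,341)),(-1,"F",ls(143,592),lt(734,357))]
def pt(p,s,k):
    hx,hy,yaw,a,d0,bl=p
    l={"bar":(-.185,s*bl,.04),"N":(-d0-.15,s*.095,.014),"F":(-d0,s*.095,.014)}[k]
    c,q=np.cos(a),np.sin(a); x=l[0]*c+l[2]*q; z=-l[0]*q+l[2]*c
    return np.array([hx+x*np.cos(yaw)-l[1]*np.sin(yaw),hy+x*np.sin(yaw)+l[1]*np.cos(yaw),.055+z])
def r(p): return np.concatenate([np.r_[proj("scene",pt(p,s,k))-a,proj("top",pt(p,s,k))-b] for s,k,a,b in obs])
f=least_squares(r,[.66,.2,-.1,.1,0,.047],loss="soft_l1")
print(f.x,np.degrees(f.x[2:4])); print(r(f.x).reshape(-1,4))
print(pt(f.x,0,"bar"))
E
python3 fit.py
```

```text
[ 0.6556  0.1971 -0.0995  0.1752 -0.0036  0.0474] [-5.7035 10.0396]
[[-1.0932  0.2709 -1.0168 -0.1394]
 [-1.3116  0.9745 -2.7332  0.0627]
 [-1.599  -0.4326 -2.6548 -1.3737]
 [-0.4452 -0.4138 -0.1798 -0.4143]
 [-0.2831 -2.4294  0.5873 -0.7343]
 [-0.9302  1.3761 -1.2335 -0.1513]]
[0.4813 0.2145 0.1266]
```

The fit has the lid ajar by about 10°, with the bar at (0.481,0.2145,0.127) and the meter at yaw −5.7°. The valve axis is at (0.555,−0.234), and the wheel is roughly half a turn open. First I turn the tool +59° about world z so it can straddle the bar, then travel.

jog_arm(
  moves=[0,0,0,0,0,-0.925,0.5,0,0,0,0,0,-0.925,0.5,0,0,0,0,0,-0.925,0.5,0,0,0,0,0,-0.925,0.5,0,0,0,0,0,-0.925,0.5,0,0,0,0,0,-0.925,0.5,0,0,0,0,0,-0.925,0.5,0,0,0,0,0,-0.925,0.5],
  grip_force=40,
)

```text
t: 0.77
eef_pos: [0.2866, -0.6107, 0.2494]
tool_rot: [-0.001, 0.887, 0.461, -0.0]
contact_force: [0.0, 0.2, 1.0]
gripper_width: 0.504
grasp_force: 0.0
```

jog_arm(
  moves=[0,0,0,0,0,-0.925,0.5,0,0,0,0,0,-0.925,0.5,0,0,0,0,0,-0.925,0.5,0,0,0,0,0,-0.925,0.5,0,0,0,0,0,-0.925,0.5,0,0,0,0,0,-0.925,0.5,0,0,0,0,0,-0.925,0.5,0,0,0,0,0,-0.925,0.5],
)

```text
t: 1.43
eef_pos: [0.2865, -0.6108, 0.2494]
tool_rot: [-0.001, 0.74, 0.672, 0.0]
contact_force: [0.2, 0.3, -0.4]
gripper_width: 0.497
grasp_force: 0.0
```

jog_arm(
  moves=[0.896,0.356,0,0,0,0,0.5,0.896,0.356,0,0,0,0,0.5,0.896,0.356,0,0,0,0,0.5,0.896,0.356,0,0,0,0,0.5,0.896,0.356,0,0,0,0,0.5,0.896,0.356,0,0,0,0,0.5,0.896,0.356,0,0,0,0,0.5,0.896,0.356,0,0,0,0,0.5],
)

```text
t: 2.1
eef_pos: [0.3577, -0.473, 0.2496]
tool_rot: [-0.0, 0.741, 0.671, -0.0]
contact_force: [0.3, 0.9, 0.3]
gripper_width: 0.5
grasp_force: 0.0
```

jog_arm(
  moves=[0.896,0.356,0,0,0,0,0.5,0.896,0.356,0,0,0,0,0.5,0.896,0.356,0,0,0,0,0.5,0.896,0.356,0,0,0,0,0.5,0.896,0.356,0,0,0,0,0.5,0.896,0.356,0,0,0,0,0.5,0.896,0.356,0,0,0,0,0.5,0.896,0.356,0,0,0,0,0.5],
)

```text
t: 2.77
eef_pos: [0.4285, -0.336, 0.2497]
tool_rot: [-0.0, 0.741, 0.671, -0.0]
contact_force: [-0.7, 0.7, 0.3]
gripper_width: 0.501
grasp_force: 0.0
```

jog_arm(
  moves=[0.896,0.356,0,0,0,0,0.5,0.896,0.356,0,0,0,0,0.5,0.896,0.356,0,0,0,0,0.5,0.896,0.356,0,0,0,0,0.5,0.896,0.356,0,0,0,0,0.5,0.896,0.356,0,0,0,0,0.5,0.896,0.356,0,0,0,0,0.5,0.896,0.356,0,0,0,0,0.5],
)

```text
t: 3.43
eef_pos: [0.4993, -0.199, 0.2497]
tool_rot: [-0.0, 0.741, 0.671, -0.0]
contact_force: [-0.3, -0.1, 0.1]
gripper_width: 0.498
grasp_force: 0.0
```

jog_arm(
  moves=[0.855,-0.125,0,0,0,0,0.5,0.855,-0.125,0,0,0,0,0.5,0.855,-0.125,0,0,0,0,0.5,0.855,-0.125,0,0,0,0,0.5,0.855,-0.125,0,0,0,0,0.5,0.855,-0.125,0,0,0,0,0.5,0.855,-0.125,0,0,0,0,0.5,0.855,-0.125,0,0,0,0,0.5],
)

```text
t: 4.1
eef_pos: [0.4924, -0.0611, 0.2497]
tool_rot: [-0.0, 0.741, 0.671, -0.0]
contact_force: [-0.5, -0.2, 0.4]
gripper_width: 0.499
grasp_force: 0.0
```

jog_arm(
  moves=[0.855,-0.125,0,0,0,0,0.5,0.855,-0.125,0,0,0,0,0.5,0.855,-0.125,0,0,0,0,0.5,0.855,-0.125,0,0,0,0,0.5,0.855,-0.125,0,0,0,0,0.5,0.855,-0.125,0,0,0,0,0.5,0.855,-0.125,0,0,0,0,0.5,0.855,-0.125,0,0,0,0,0.5],
)

```text
t: 4.77
eef_pos: [0.486, 0.0769, 0.2497]
tool_rot: [-0.0, 0.741, 0.671, -0.0]
contact_force: [-0.9, 0.4, 0.2]
gripper_width: 0.498
grasp_force: 0.0
```

jog_arm(
  moves=[0.855,-0.125,0,0,0,0,0.5,0.855,-0.125,0,0,0,0,0.5,0.855,-0.125,0,0,0,0,0.5,0.855,-0.125,0,0,0,0,0.5,0.855,-0.125,0,0,0,0,0.5,0.855,-0.125,0,0,0,0,0.5,0.855,-0.125,0,0,0,0,0.5,0.855,-0.125,0,0,0,0,0.5],
)

```text
t: 5.43
eef_pos: [0.4797, 0.215, 0.2497]
tool_rot: [-0.0, 0.741, 0.671, -0.0]
contact_force: [0.6, -0.3, 0.7]
gripper_width: 0.498
grasp_force: 0.0
```

jog_arm(
  moves=[0,0.01,0.77,0,0,0,0.5,0,0.01,0.77,0,0,0,0.5,0,0.01,0.77,0,0,0,0.5,0,0.01,0.77,0,0,0,0.5,0,0.01,0.77,0,0,0,0.5,0,0.01,0.77,0,0,0,0.5,0,0.01,0.77,0,0,0,0.5,0,0.01,0.7,0,0,0,0.5],
)

```text
t: 6.1
eef_pos: [0.4812, 0.2139, 0.127]
tool_rot: [-0.0, 0.741, 0.671, -0.001]
contact_force: [0.6, 0.3, 0.7]
gripper_width: 0.504
grasp_force: 0.0
```

```bash
python3 - <<'E'
from h import *
a=read_camera("scene")["color"][165:265,320:430];b=read_camera("top")["color"][190:290,195:305]
o=np.hstack([cv2.resize(i,(400,400),interpolation=cv2.INTER_CUBIC) for i in(a,b)])
cv2.imwrite("pics/lid1.png",cv2.convertScaleAbs(o,alpha=1.6))
E
```

```text
(no output)
```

View pics/lid1.png

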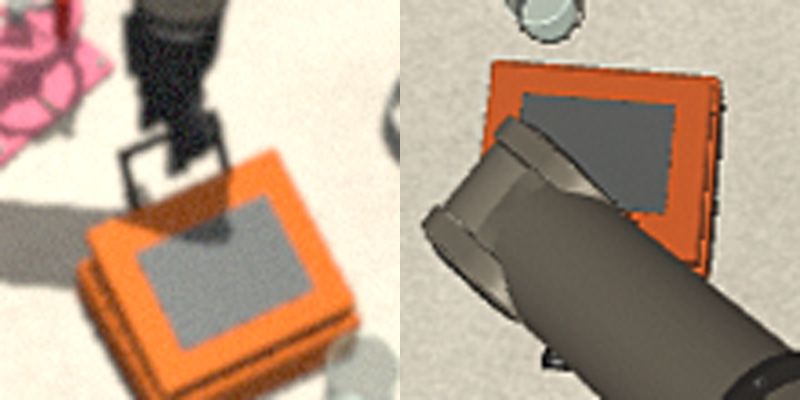

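The fingers straddle the bar, with one finger in front of it near crop (185,160). The bar runs from (122,150) to (215,115). Closing now.

jog_arm(
  moves=[0,0,0,0,0,0,0,0,0,0,0,0,0,0,0,0,0,0,0,0,0,0,0,0,0,0,0,0,0,0,0,0,0,0,0,0,0,0,0,0,0,0,0,0,0,0,0,0,0,0,0,0,0,0,0,0],
  grip_force=30,
)

```text
t: 6.87
eef_pos: [0.4827, 0.2145, 0.1288]
tool_rot: [0.0, 0.741, 0.671, 0.001]
contact_force: [6.9, 0.5, -0.9]
gripper_width: 0.102
grasp_force: 29.2
```

```bash
python3 -c "
import numpy as np
e=np.radians(np.linspace(23.2,72.2,17));r=.1893
print(np.round(np.diff(-r*np.cos(e))/.02,3).tolist());print(np.round(-np.diff(r*np.sin(e))/.02,3).tolist())"
```

```text
[0.212, 0.236, 0.259, 0.282, 0.304, 0.325, 0.346, 0.365, 0.383, 0.4, 0.416, 0.431, 0.444, 0.457, 0.468, 0.477]
[-0.459, -0.447, -0.434, -0.42, -0.404, -0.387, -0.369, -0.35, -0.33, -0.309, -0.288, -0.265, -0.242, -0.217, -0.193, -0.167]
```

jog_arm(
  moves=[0,0.212,-0.459,0,0,0,0,0,0.236,-0.447,0,0,0,0,0,0.259,-0.434,0,0,0,0,0,0.282,-0.42,0,0,0,0,0,0.304,-0.404,0,0,0,0,0,0.325,-0.387,0,0,0,0,0,0.346,-0.369,0,0,0,0,0,0.365,-0.35,0,0,0,0],
)

```text
t: 7.53
eef_pos: [0.5269, 0.2103, 0.1938]
tool_rot: [-0.001, 0.741, 0.672, -0.001]
contact_force: [-3.3, 4.6, -2.3]
gripper_width: 0.105
grasp_force: 29.5
```

jog_arm(
  moves=[0,0.383,-0.33,0,0,0,0,0,0.4,-0.309,0,0,0,0,0,0.416,-0.288,0,0,0,0,0,0.431,-0.265,0,0,0,0,0,0.444,-0.242,0,0,0,0,0,0.457,-0.217,0,0,0,0,0,0.468,-0.193,0,0,0,0,0,0.477,-0.167,0,0,0,0],
)

```text
t: 8.2
eef_pos: [0.5963, 0.2037, 0.2356]
tool_rot: [-0.001, 0.741, 0.672, -0.001]
contact_force: [-5.9, 1.2, 7.2]
gripper_width: 0.101
grasp_force: 30.6
```

```bash
python3 - <<'E'
from h import *
for n in("scene","top"):
    c=read_camera(n); np.savez(f"{n}1.npz",**c)
a=np.load("scene1.npz")["color"][130:255,320:445];b=np.load("top1.npz")["color"][190:290,195:295]
o=np.hstack([cv2.resize(i,(400,400),interpolation=cv2.INTER_CUBIC) for i in(a,b)])
cv2.imwrite("pics/lid2.png",cv2.convertScaleAbs(o,alpha=1.6))
print(get_obs()["eef_pos"],get_obs()["contact_force"])
E
```

```text
[0.59839405 0.20355928 0.23630452] [-2.29024316  0.8677096   7.64760048]
```

View pics/lid2.png

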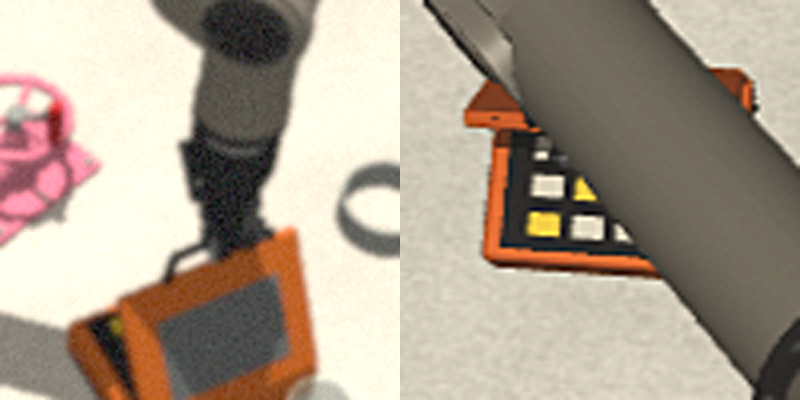

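The lid is raised, and the TCP geometry gives about 60.2°. I release the bar and lift straight up.

jog_arm(
  moves=[0,0,0,0,0,0,0.5,0,0,0,0,0,0,0.5,0,0,0,0,0,0,0.5,0,0,0,0,0,0,0.5,0,0,0,0,0,0,0.5,0,0,-0.5,0,0,0,0.5,0,0,-0.8,0,0,0,0.5,0,0,-1,0,0,0,0.5],
)

```text
t: 8.97
eef_pos: [0.5965, 0.2024, 0.2798]
tool_rot: [-0.0, 0.741, 0.671, -0.001]
contact_force: [0.3, -0.3, 1.0]
gripper_width: 0.494
grasp_force: 0.0
```

jog_arm(
  moves=[0,-0.5,-0.5,0,0,0,0.5,-1,0,0,0,0,0,0.5,-1,0,0,0,0,0,0.5,-1,0,0,0,0,0,0.5,-1,0,0,0,0,0,0.5,-1,0,0,0,0,0,0.5,-1,0,0,0,0,0,0.5,-1,0,0,0,0,0,0.5],
)

```text
t: 9.63
eef_pos: [0.5724, 0.0638, 0.2902]
tool_rot: [0.0, 0.741, 0.671, -0.0]
contact_force: [0.5, 1.5, -0.2]
gripper_width: 0.503
grasp_force: 0.0
```

jog_arm(
  moves=[-1,0,0,0,0,0,0.5,-1,0,0,0,0,0,0.5,-1,0,0,0,0,0,0.5,-1,0,0,0,0,0,0.5,-1,0,0,0,0,0,0.5,-1,0,0,0,0,0,0.5,-1,0,0,0,0,0,0.5,-1,0,0,0,0,0,0.5],
)

```text
t: 10.3
eef_pos: [0.5568, -0.0952, 0.2903]
tool_rot: [0.0, 0.741, 0.671, 0.0]
contact_force: [0.5, -0.3, 0.2]
gripper_width: 0.503
grasp_force: 0.0
```

```bash
python3 - <<'E'
from h import *
for n in("scene","top"):
    c=read_camera(n); np.savez(f"{n}2.npz",**c)
a=np.load("scene2.npz")["color"][165:275,330:440];b=np.load("top2.npz")["color"][180:280,195:295]
o=np.hstack([cv2.resize(i,(400,400),interpolation=cv2.INTER_CUBIC) for i in(a,b)])
cv2.imwrite("pics/lid3.png",cv2.convertScaleAbs(o,alpha=1.6))
E
```

```text
(no output)
```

View pics/lid3.png

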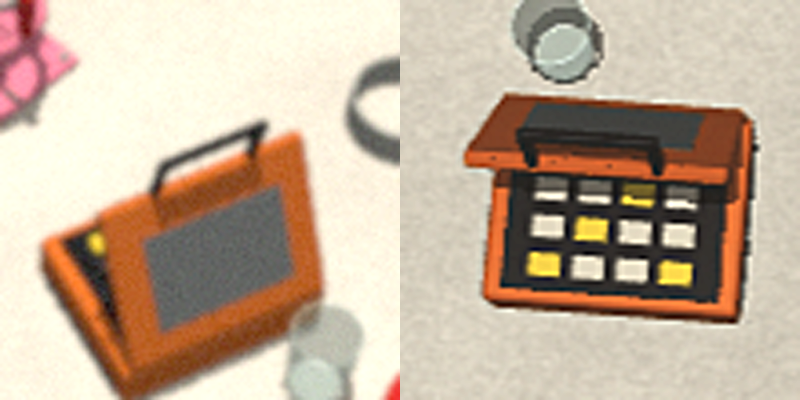

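The lid stands open and the bar is clear. Bar ends in the crop are at scene (265,127) and (160,165), and top (520,133) and (664,143). I'll fit the angle from these.

```bash
cat > fit2.py <<'E'
exec(open("fit.py").read().split("def r(p)")[0])
s2=lambda u,v:(330+(u+.5)*.275-.5,165+(v+.5)*.275-.5); t2=lambda u,v:(195+(u-400+.5)/4-.5,180+(v+.5)/4-.5)
A=[(1,"bar",ls(197,313),lt(515,564)),(-1,"bar",ls(92,352),None),(-1,"N",ls(57,435),None),(1,"N",ls(263,350),lt(460,522)),(1,"F",None,lt(483,341))]
B=[(1,"bar",s2(265,127),t2(520,133)),(-1,"bar",s2(157,165),t2(664,143)),(1,"N",s2(298,133),None),(-1,"N",s2(100,215),None)]
box=[(1,t2(487,302)),(-1,t2(740,319))]
def r(p):
    o=[]
    for a,L in((p[3],A),(p[4],B)):
        q=[p[0],p[1],p[2],a,0,p[5]]
        for s,k,sc,tp in L:
            X=pt(q,s,k)
            if sc is not None:o+=list(proj("scene",X)-sc-[p[6],0])
            if tp is not None:o+=list(proj("top",X)-tp-[p[7],0])
    for s,tp in box:
        l=(-.15,s*.1); c,q=np.cos(p[2]),np.sin(p[2]); o+=list(proj("top",np.array([p[0]+l[0]*c-l[1]*q,p[1]+l[0]*q+l[1]*c,.05]))-tp-[p[7],0])
    o+=[(p[6])/1,p[7]/1]
    return np.array(o)
f=least_squares(r,[.66,.2,-.1,.1,1,.047,0,0],loss="soft_l1")
print(f.x,np.degrees(f.x[2:5]));print(r(f.x).round(1))
E
python3 fit2.py
```

```text
[ 0.6565  0.1971 -0.0973  0.1788  1.0481  0.0481 -0.6437 -0.2807] [-5.5744 10.2446 60.0494]
[-0.1  0.3 -0.9 -0.5 -0.8  1.3 -1.3 -1.2 -0.2 -1.2  0.   0.4  0.7  0.1
  0.  -0.7  0.9  0.3  0.6  0.7 -0.6  0.3  1.6 -0.2 -0.1  0.3 -0.8 -0.9
  0.3 -0.4 -0.6 -0.3]
```

The lid is at 60.0°. Next I move over the red handle at (0.499,−0.233) and descend.

jog_arm(
  moves=[-0.893,-0.272,0,0,0,0,0.55,-0.893,-0.272,0,0,0,0,0.55,-0.893,-0.272,0,0,0,0,0.55,-0.893,-0.272,0,0,0,0,0.55,-0.893,-0.272,0,0,0,0,0.55,-0.893,-0.272,0,0,0,0,0.55,-0.893,-0.272,0,0,0,0,0.55,-0.893,-0.272,0,0,0,0,0.55],
)

```text
t: 11.07
eef_pos: [0.4998, -0.232, 0.2902]
tool_rot: [0.0, 0.741, 0.672, 0.0]
contact_force: [-0.5, -0.6, -0.1]
gripper_width: 0.552
grasp_force: 0.0
```

jog_arm(
  moves=[0,0,0.91,0,0,0,0.55,0,0,0.91,0,0,0,0.55,0,0,0.91,0,0,0,0.55,0,0,0.91,0,0,0,0.55,0,0,0.91,0,0,0,0.55,0,0,0.91,0,0,0,0.55,0,0,0.91,0,0,0,0.55,0,0,0.91,0,0,0,0.55],
)

```text
t: 11.73
eef_pos: [0.5003, -0.2313, 0.1439]
tool_rot: [0.0, 0.741, 0.672, 0.0]
contact_force: [-1.4, -0.0, -0.4]
gripper_width: 0.55
grasp_force: 0.0
```

```bash
python3 - <<'E'
from h import *
a=read_camera("scene")["color"][225:325,200:300];b=read_camera("top")["color"][200:300,340:440]
o=np.hstack([cv2.resize(i,(400,400),interpolation=cv2.INTER_CUBIC) for i in(a,b)])
cv2.imwrite("pics/v1.png",cv2.convertScaleAbs(o,alpha=1.6))
E
```

```text
(no output)
```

View pics/v1.png

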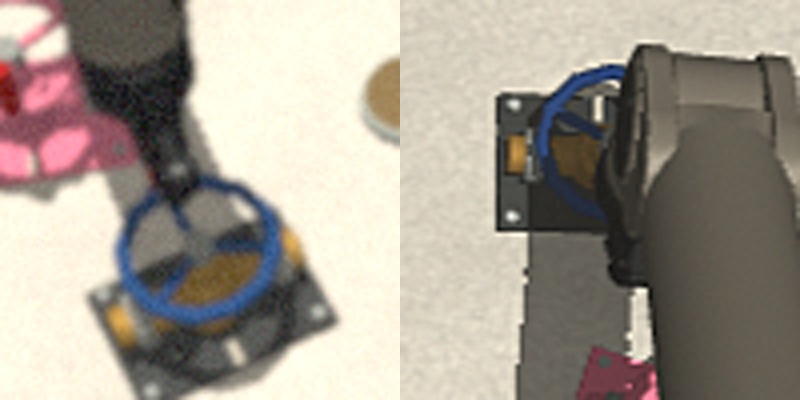

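The handle is between the fingers, with a red sliver visible at crop (150,185), and the wheel hasn't moved. Closing.

jog_arm(
  moves=[-0.08,0,0,0,0,0,0,0,0,0,0,0,0,0,0,0,0,0,0,0,0,0,0,0,0,0,0,0,0,0,0,0,0,0,0,0,0,0,0,0,0,0,0,0,0,0,0,0,0,0,0,0,0,0,0,0],
  grip_force=60,
)

```text
t: 12.5
eef_pos: [0.4991, -0.2344, 0.1458]
tool_rot: [-0.0, 0.741, 0.671, -0.001]
contact_force: [-6.8, 1.4, 7.6]
gripper_width: 0.187
grasp_force: 58.5
```

```bash
cat > arc.py <<'E'
# usage: arc.py a0 da n : world angle of handle (deg), rows in tool x,y units
import sys,numpy as np
a0,da,n=map(float,sys.argv[1:4]); a=np.radians(a0+da*np.arange(int(n)+1)); p=.055*np.c_[np.cos(a),np.sin(a)]
y=np.radians(84.3); d=np.diff(p,axis=0)/.02
R=np.array([[np.cos(y),np.sin(y)],[np.sin(y),-np.cos(y)]])
print((d@R.T).round(3).tolist())
E
python3 arc.py 178.5 -15 24
```

```text
[[0.717, 0.041], [0.682, 0.225], [0.6, 0.394], [0.478, 0.536], [0.323, 0.641], [0.146, 0.703], [-0.041, 0.717], [-0.225, 0.682], [-0.394, 0.6], [-0.536, 0.478], [-0.641, 0.323], [-0.703, 0.146], [-0.717, -0.041], [-0.682, -0.225], [-0.6, -0.394], [-0.478, -0.536], [-0.323, -0.641], [-0.146, -0.703], [0.041, -0.717], [0.225, -0.682], [0.394, -0.6], [0.536, -0.478], [0.641, -0.323], [0.703, -0.146]]
```

jog_arm(
  moves=[0.717,0.041,0,0,0,0,0,0.682,0.225,0,0,0,0,0,0.6,0.394,0,0,0,0,0,0.478,0.536,0,0,0,0,0,0.323,0.641,0,0,0,0,0,0.146,0.703,0,0,0,0,0,-0.041,0.717,0,0,0,0,0,-0.225,0.682,0,0,0,0,0],
)

```text
t: 13.17
eef_pos: [0.5841, -0.1885, 0.1459]
tool_rot: [0.0, 0.741, 0.672, -0.0]
contact_force: [-5.4, -3.0, 4.5]
gripper_width: 0.192
grasp_force: 58.8
```

```bash
python3 arc.py 58.5 -10 5; python3 arc.py 8.5 -3 8
```

```text
[[-0.245, 0.412], [-0.313, 0.363], [-0.371, 0.303], [-0.418, 0.234], [-0.453, 0.158]]
[[-0.14, 0.032], [-0.142, 0.024], [-0.143, 0.017], [-0.144, 0.009], [-0.144, 0.002], [-0.144, -0.006], [-0.143, -0.013], [-0.142, -0.021]]
```

jog_arm(
  moves=[-0.245,0.412,0,0,0,0,0,-0.313,0.363,0,0,0,0,0,-0.371,0.303,0,0,0,0,0,-0.418,0.234,0,0,0,0,0,-0.453,0.158,0,0,0,0,0,0,0,0,0,0,0,0,0,0,0,0,0,0,0,0,0,0,0,0,0,0],
)

```text
t: 13.83
eef_pos: [0.6088, -0.2297, 0.1458]
tool_rot: [0.001, 0.742, 0.67, -0.001]
contact_force: [-5.6, -3.1, 6.4]
gripper_width: 0.191
grasp_force: 59.1
```

jog_arm(
  moves=[-0.14,0.032,0,0,0,0,0,-0.142,0.024,0,0,0,0,0,0,0,0,0,0,0,0,0,0,0,0,0,0,0,0,0,0,0,0,0,0,0,0,0,0,0,0,0,0,0,0,0,0,0,0,0,0,0,0,0,0,0],
)

```text
t: 14.5
eef_pos: [0.6091, -0.2339, 0.1458]
tool_rot: [-0.0, 0.742, 0.671, -0.001]
contact_force: [-6.5, -0.1, 7.7]
gripper_width: 0.19
grasp_force: 59.3
```

jog_arm(
  moves=[-0.143,0.017,0,0,0,0,0,-0.144,0.009,0,0,0,0,0,0,0,0,0,0,0,0,0,0,0,0,0,0,0,0,0,0,0,0,0,0,0,0,0,0,0,0,0,0,0,0,0,0,0,0,0,0,0,0,0,0,0],
)

```text
t: 15.17
eef_pos: [0.609, -0.238, 0.1458]
tool_rot: [-0.001, 0.741, 0.671, -0.0]
contact_force: [-7.7, 4.3, 8.6]
gripper_width: 0.191
grasp_force: 59.4
```

jog_arm(
  moves=[-0.144,0.002,0,0,0,0,0,-0.144,0,0,0,0,0,0,0,0,0,0,0,0,0,0,0,0,0,0,0,0,0,0,0,0,0,0,0,0,0,0,0,0,0,0,0,0,0,0,0,0,0,0,0,0,0,0,0,0],
)

```text
t: 15.83
eef_pos: [0.609, -0.2384, 0.1457]
tool_rot: [-0.003, 0.74, 0.673, 0.002]
contact_force: [-8.6, 13.5, 10.8]
gripper_width: 0.188
grasp_force: 59.7
```

Closed against the stop: TCP (0.6090,−0.2384), reaction 13.5 N, and no further movement. The circle centre is (0.5541,−0.2346), which puts the stop at world angle −4°. Now 720° counter-clockwise in 15° rows, with one unwind row first.

```bash
python3 arc.py -4 15 24
```

```text
[[0.709, -0.115], [0.655, -0.294], [0.556, -0.454], [0.42, -0.582], [0.255, -0.671], [0.073, -0.714], [-0.115, -0.709], [-0.294, -0.655], [-0.454, -0.556], [-0.582, -0.42], [-0.671, -0.255], [-0.714, -0.073], [-0.709, 0.115], [-0.655, 0.294], [-0.556, 0.454], [-0.42, 0.582], [-0.255, 0.671], [-0.073, 0.714], [0.115, 0.709], [0.294, 0.655], [0.454, 0.556], [0.582, 0.42], [0.671, 0.255], [0.714, 0.073]]
```

jog_arm(
  moves=[0.25,0,0,0,0,0,0,0.709,-0.115,0,0,0,0,0,0.655,-0.294,0,0,0,0,0,0.556,-0.454,0,0,0,0,0,0.42,-0.582,0,0,0,0,0,0.255,-0.671,0,0,0,0,0,0.073,-0.714,0,0,0,0,0,-0.115,-0.709,0,0,0,0,0],
)

```text
t: 16.5
eef_pos: [0.5463, -0.1801, 0.1459]
tool_rot: [0.002, 0.741, 0.672, 0.002]
contact_force: [3.4, 0.5, 0.4]
gripper_width: 0.195
grasp_force: 58.7
```

jog_arm(
  moves=[-0.294,-0.655,0,0,0,0,0,-0.454,-0.556,0,0,0,0,0,-0.582,-0.42,0,0,0,0,0,-0.671,-0.255,0,0,0,0,0,-0.714,-0.073,0,0,0,0,0,-0.709,0.115,0,0,0,0,0,-0.655,0.294,0,0,0,0,0,-0.556,0.454,0,0,0,0,0],
)

```text
t: 17.17
eef_pos: [0.5136, -0.2725, 0.1458]
tool_rot: [0.001, 0.741, 0.671, 0.001]
contact_force: [0.6, 4.6, 5.3]
gripper_width: 0.186
grasp_force: 59.1
```

jog_arm(
  moves=[-0.42,0.582,0,0,0,0,0,-0.255,0.671,0,0,0,0,0,-0.073,0.714,0,0,0,0,0,0.115,0.709,0,0,0,0,0,0.294,0.655,0,0,0,0,0,0.454,0.556,0,0,0,0,0,0.582,0.42,0,0,0,0,0,0.671,0.255,0,0,0,0,0],
)

```text
t: 17.83
eef_pos: [0.606, -0.2534, 0.1457]
tool_rot: [-0.001, 0.741, 0.671, -0.001]
contact_force: [-12.1, 1.9, 13.9]
gripper_width: 0.194
grasp_force: 60.3
```

jog_arm(
  moves=[0.714,0.023,-0.05,0,0,0,0,0.709,-0.135,0,0,0,0,0,0.655,-0.294,0,0,0,0,0,0.556,-0.454,0,0,0,0,0,0.42,-0.582,0,0,0,0,0,0.255,-0.671,0,0,0,0,0,0.073,-0.714,0,0,0,0,0,-0.115,-0.709,0,0,0,0,0],
)

```text
t: 18.5
eef_pos: [0.5436, -0.1805, 0.1459]
tool_rot: [0.001, 0.741, 0.672, 0.001]
contact_force: [4.2, -4.4, -0.8]
gripper_width: 0.188
grasp_force: 58.9
```

jog_arm(
  moves=[-0.294,-0.655,0,0,0,0,0,-0.454,-0.556,0,0,0,0,0,-0.582,-0.42,0,0,0,0,0,-0.671,-0.255,0,0,0,0,0,-0.714,-0.073,0,0,0,0,0,-0.709,0.115,0,0,0,0,0,-0.655,0.294,0,0,0,0,0,-0.556,0.454,0,0,0,0,0],
)

```text
t: 19.17
eef_pos: [0.5128, -0.2718, 0.1458]
tool_rot: [-0.0, 0.741, 0.671, 0.001]
contact_force: [4.5, 6.9, 4.7]
gripper_width: 0.188
grasp_force: 59.6
```

jog_arm(
  moves=[-0.42,0.582,0,0,0,0,0,-0.255,0.671,0,0,0,0,0,-0.073,0.714,0,0,0,0,0,0.115,0.709,0,0,0,0,0,0.294,0.655,0,0,0,0,0,0.454,0.556,0,0,0,0,0,0.582,0.42,0,0,0,0,0,0,0,0,0,0,0,0],
)

```text
t: 19.83
eef_pos: [0.601, -0.2633, 0.1458]
tool_rot: [-0.001, 0.74, 0.673, 0.001]
contact_force: [-1.4, 3.9, 8.2]
gripper_width: 0.191
grasp_force: 60.1
```

```bash
python3 arc.py -31.5 9 3
```

```text
[[0.402, 0.157], [0.422, 0.092], [0.431, 0.025]]
```

jog_arm(
  moves=[0.402,0.157,0,0,0,0,0,0.422,0.092,0,0,0,0,0,0.431,0.025,0,0,0,0,0,0,0,0,0,0,0,0,0,0,0,0,0,0,0,0,0,0,0,0,0,0,0,0,0,0,0,0,0,0,0,0,0,0,0,0],
)

```text
t: 20.5
eef_pos: [0.6083, -0.2417, 0.1459]
tool_rot: [0.0, 0.741, 0.671, 0.001]
contact_force: [1.8, 0.9, 5.8]
gripper_width: 0.191
grasp_force: 59.8
```

```bash
python3 - <<'E'
from h import *
for i in range(3):
    o=get_obs();print(o["eef_pos"],o["contact_force"]); read_camera("top")
for n in("scene","top"):
    c=read_camera(n); np.savez(f"{n}3.npz",**c)
a=np.load("scene3.npz")["color"];b=np.load("top3.npz")["color"]
o=np.hstack([cv2.resize(i,(400,300),interpolation=cv2.INTER_AREA) for i in(a,b)])
o2=np.hstack([cv2.resize(a[265:340,210:310],(400,300)),cv2.resize(a[150:270,330:490],(400,300))])
cv2.imwrite("pics/fin.png",cv2.convertScaleAbs(np.vstack([o,o2]),alpha=1.5))
E
```

```text
[ 0.60831972 -0.24171705  0.14585001] [1.81832709 0.86029327 5.77650024]
[ 0.60832965 -0.24172037  0.14589007] [3.33682724 1.00322579 5.5099857 ]
[ 0.60832702 -0.24171171  0.14585225] [1.32814039 2.77402884 5.94346634]
```

View pics/fin.png

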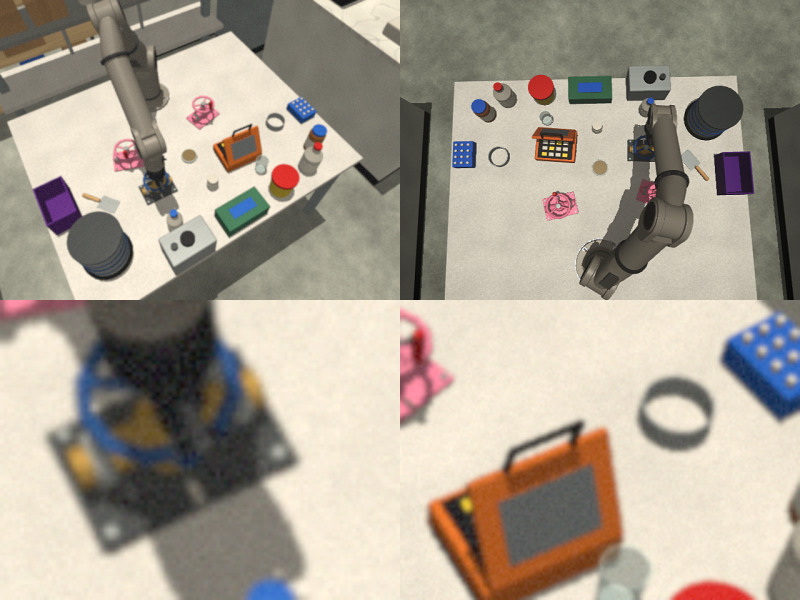

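The lid is still open, the bystanders are in place and the handle is gripped. The TCP y is −0.2417 and the stop pose was −0.2382, so about 3.5 mm remains.

jog_arm(
  moves=[0.1,0,0,0,0,0,0,0.1,0.01,0,0,0,0,0,0,0,0,0,0,0,0,0,0,0,0,0,0,0,0,0,0,0,0,0,0,0,0,0,0,0,0,0,0,0,0,0,0,0,0,0,0,0,0,0,0,0],
)

```text
t: 21.42
eef_pos: [0.6086, -0.2392, 0.1459]
tool_rot: [0.001, 0.741, 0.671, 0.0]
contact_force: [1.8, -1.8, 5.9]
gripper_width: 0.189
grasp_force: 59.8
```

jog_arm(
  moves=[0.06,0,0,0,0,0,0,0,0,0,0,0,0,0,0,0,0,0,0,0,0,0,0,0,0,0,0,0,0,0,0,0,0,0,0,0,0,0,0,0,0,0,0,0,0,0,0,0,0,0,0,0,0,0,0,0],
)

```text
t: 22.08
eef_pos: [0.6086, -0.2382, 0.1458]
tool_rot: [0.001, 0.741, 0.671, 0.0]
contact_force: [2.0, -2.4, 5.7]
gripper_width: 0.19
grasp_force: 59.8
```

```bash
python3 -c "
from station import *
o=get_obs();print(o['eef_pos'],o['joint_vel'].round(3));print(hand_in())"
```

```text
[ 0.60864959 -0.23817175  0.14584515] [ 0.002 -0.001  0.001  0.001  0.002  0.     0.   ]
the job is handed in; nothing more can be done
None
```

The job is handed in at about 22 s: the lid measured open at 60°, the blue valve was closed to its stop and then opened two full turns (to within about half a degree, by tool position), and the gripper is still holding the red handle with the wheel still; no verdict came back.

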